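# Show the screwdriver tip to the inspection camera

### The arm

A 7-joint arm with a two-finger parallel gripper is mounted at the origin on a cart in front of the work surface, level with it; the furniture and walls round the work are solid. World frame = base frame: x ahead of the robot, y to its left, z up, the work surface at z = 0. Lengths are in m, angles in rad, forces in N, time in s.
With the tool pointing down it reaches from about 0.35 to 0.775 m from the base axis. Payload 3.1 kg.
Tool frame: the origin (TCP) lies at the very end of the fingers, on their centre line; the grasp point (between the pads) lies 19 mm behind it; z points along the fingers, y is the line along which they close (so a half turn about z gives the same grasp; the last joint's range is limited). The gripper opens to 85 mm and grips with 20 to 120 N. Pads are 22 mm wide; open, the fingers measure 114 mm over their backs; the gripper's body (76 mm by 85 mm) begins 54 mm behind the grasp point. The pads swing forward as they close: fully open they stand 13 mm farther back than shut.
Start: joints at [1.307, 0.311, 0.014, 1.512, -0.004, 1.319, -0.027], TCP at [0.121, -0.537, 0.231] pointing down, gripper open.
Joint ranges: [-2.7, 2.7], [-0.3, 1.91], [-1.27, 1.3], [0.12, 2.57], [-1.44, 4.58], [0.2, 2.03], [-3.05, 3.05]. Speed limits (rad/s): [2.79, 2.79, 3.14, 3.14, 3.14, 3.14, 3.14].

### API

Orientations are given as [roll, pitch, yaw] about the fixed x, y, z axes, in that order (R = Rz(yaw) Ry(pitch) Rx(roll)).
In Python, from plant import bot gives the robot as it stands.
- The arm moves only by the tool carry_out, never from a script. Its argument "motion" is a list of rows, each a list of 6 numbers: the shift along the tool's x, y, z in mm, then the turn, a rotation vector about the tool's x, y, z in degrees. In form: [[x, y, z, wx, wy, wz], ...]. A call has 1 to 12 rows; each row is the pose to reach, as a shift and turn from the pose commanded when the call began, along the tool's axes at that moment; what a row does not reach only later rows make up. A row lasts 1/8 s, in which the tool goes at most 62.5 mm and 10.7 degrees, less where a joint would pass 70% of its speed; a pose out of reach is approached as far as the arm can. A call with a gripper value outside its range is refused whole. "gripper" is the opening, from 0 (shut) to 1 (fully open), set as the call begins (left out, the last holds). The fingers move at their own pace and stop on an object; the grip force is fixed at half the most. Time passes only in rows, so rows that repeat a pose let the fingers close. It gives the time, the measured TCP pose, the force, the opening and the grip force at its end, in the units of the state.
- bot.sense(): the state, without advancing time (a new reading comes with each control period).
- bot.grab_frame(name): name is "scene" or "top"; returns (picture, depth): 420x560x3 uint8, red, green, blue; 420x560 float32, m along the optical axis (not along the pixel's ray), 0 where there is no reading.
- bot.camera_model(name): a dict with "K" (3x3 intrinsics, pixels), "R" (3x3) and "t" (3): a world point X has camera coordinates R X + t. Camera axes: x right, y down, z forward; pixel columns grow to the right and rows downward; lengths in m; the calibration is good to about 2 mm. A picture is of the moment at which its call begins. camera_model takes no time and is no camera call.
- bot.close_job(): hands the job in; it is judged then, once.
The state is a dict: "t": time; "joint_positions": joint angles; "dq": joint speeds; "effort": joint torques, N m; "position": TCP position; "orientation": TCP orientation; "contact_force": force on the tool from outside, world axes, zero at the start; "ft_torque": the same for the moment, N m; "width": finger opening in m; "grip_force": force on a finger pad.
Only numpy, scipy, OpenCV 4.12 (cv2) and the standard library are available. Lean on these libraries where they do the work, as an engineer would, in place of code of your own. Each camera call takes 0.05 s, during which the arm holds its last target. There are 200 camera calls.

### The job

Pull the parts drawer all the way out to its stop and leave it open, then take out the red screwdriver and hold it up in front of the inspection camera so that the camera can check the tip for wear: the tip points straight into the lens, on the lens axis and 10 cm in front of the glass, with the blade in line with the direction in which the camera looks (it looks slanting down). Finish still holding it there, steady in the gripper; leave the blue screwdriver lying in the drawer, and do not bump the camera or push the screw jar or the tape measure about.

Things in the scene. Friction and masses are not known exactly. Their poses are not given: they have to be found in the camera images.
- drawer_handle (a point): middle of the drawer's steel bar handle: 11 mm thick, 110 mm long along this point's y axis, 43 mm above the worktop, 35 mm clear of the grey drawer front. The point's -x is the direction in which the drawer pulls out, z is up; the point moves with the drawer. The drawer is in a low blue sheet-steel unit, 215 x 290 x 60 mm, on the worktop
- parts_drawer (a joint): how far the drawer is pulled out, m: 0 shut (as at the start), 0.175 at its stop; friction a few N. The drawer is open-topped: inner floor 11 mm above the worktop, rim 39 mm, top edge of its front 57 mm; inside 182 mm long (from 49 to 231 mm behind the bar) and 268 mm wide
- screwdriver_red: red-handled screwdriver, 212 mm long, lying across the drawer, about 90 g. Origin on the underside at mid length; its y axis runs along it, +y toward the handle's end, -y toward the tip. Handle from y = -3 to +106 mm, 28 mm wide, 25 mm thick; centre line 13 mm above the underside; the rest is a round blade 6 mm thick
- red_tip (a point): the tip of the red screwdriver's blade, on its centre line, 106 mm from the origin toward -y
- screwdriver_blue: blue-handled screwdriver, 188 mm long, handle 28 mm wide and 25 mm thick, lying in the same drawer beside the red one, about 60 mm from it (either may be nearer the drawer front); stays in the drawer. Origin and axes as for the red one
- camera_head: head of the inspection camera, fixed: grey box 44 mm wide, white light ring 52 mm across, black lens; behind it a round post 14 mm thick, 330 mm tall, on a dark foot 100 mm across. Origin: centre of the lens glass, 272 mm above the worktop. It looks along its own -x axis, 25 degrees below level, roughly toward the robot; +y is its side, level
- screw_jar: glass jar of screws with a yellow lid, 66 mm across and 88 mm tall, standing on the worktop near its front edge; origin at the centre of its underside. Leave alone
- tape_measure: yellow and black tape measure, 70 x 90 x 35 mm, on the worktop near its front edge; origin at the centre of its underside. Leave alone

How it is judged:
On the way, in this order (a step that is already met when the one before it is completed fails the run):
1. the drawer is pulled out to its stop (value of joint parts_drawer above 0.165 m), for 0.2 s.
2. the red screwdriver is lifted out of the drawer in the gripper (height (world z) of screwdriver_red above 0.09 m and height (world z) of red_tip above 0.08 m and contact force between the fingers and screwdriver_red above 1 N), for 0.2 s.
At the end, for the whole second after the job is handed in: Drawer at its stop within 20 mm; the gripper holds the red screwdriver still, tip toward the lens, 100 mm (within 25 mm) before it, within 20 mm sideways and up or down of the lens axis, blade within 0.2 rad of that axis; the blue screwdriver lies in the drawer (value of joint parts_drawer above 0.155 m and contact force between the fingers and screwdriver_red above 1 N and x of red_tip in the frame of camera_head between -0.125 and -0.075 m and y of red_tip in the frame of camera_head between -0.02 and 0.02 m and z of red_tip in the frame of camera_head between -0.02 and 0.02 m and x of screwdriver_red in the frame of camera_head below -0.16 m and angle between the y axis of screwdriver_red and the x axis of camera_head, either way round below 0.2 rad and linear speed of screwdriver_red below 0.02 m/s and height (world z) of screwdriver_blue below 0.06 m and x of screwdriver_blue in the frame of drawer_handle between 0.05 and 0.23 m); the arm keeps its last pose, push and grip.
It fails at once if the camera is bumped (more than 3 N) (contact force between any of the arm, the fingers, screwdriver_red and camera_head above 3 N).
It fails at once if the blue screwdriver is lifted out of the drawer (height (world z) of screwdriver_blue above 0.08 m).
It fails at once if the screw jar or the tape measure is shifted more than 30 mm or knocked over (distance of any of screw_jar, tape_measure from where it was at the start of the episode above 0.03 m or angle between screw_jar's own z axis and vertical above 0.5 rad).
It also fails if it takes over 51 s, if anything falls off the work surface, if the arm or the gripper's body presses on something with over 40 N, if the wrist force passes 120 N, or if a joint passes its speed limit or range.

## Working session

There is one attempt and no reset: what is moved stays moved. The work goes in short steps, Python scripts to look and compute and a tool call to move; the robot and the scene stay as the last step left them, time stands still between calls to the robot, and variables do not carry over. Pictures are saved under pics/ and viewed, at most 10 in all, crops included, and the job is handed in when it is done.

Besides the shell and the picture viewer there is one more tool, called after "Call:" as a command line: name --pt "numbers of a row" for each row, then --argument value for the rest. carry_out: Moves the arm, as the interface text tells. Its arguments: {"type":"object","properties":{"motion":{"type":"array","items":{"type":"array","items":{"type":"number"}}},"gripper":{"type":"number"}},"required":["motion"]}

```bash
ls; mkdir -p pics; python3 - <<'E'
from plant import bot
import cv2,numpy as np
for n in("scene","top"):
    p,d=bot.grab_frame(n); cv2.imwrite(f"pics/{n}0.png",p[...,::-1]); np.save(f"{n}0.npy",d)
    m=bot.camera_model(n); print(n,m["K"],m["R"],m["t"],-m["R"].T@m["t"])
s=bot.sense(); print(s)
E
```

```text
pics
scene [[428.94345034   0.         284.42237659]
 [  0.         428.94345034 221.18839576]
 [  0.           0.           1.        ]] [[-0.58749433 -0.8089022  -0.02297042]
 [-0.43176242  0.33733799 -0.83653111]
 [ 0.68442065 -0.48153952 -0.54743773]] [0.34115463 0.41112411 0.89162691] [-0.23231353  0.56662654  0.83986479]
top [[400.57756336   0.         271.16358535]
 [  0.         400.57756336 214.26476461]
 [  0.           0.           1.        ]] [[ 0.02736913 -0.99956307  0.01116233]
 [-0.980889   -0.02900631 -0.19239386]
 [ 0.19263358 -0.00568336 -0.9812543 ]] [-0.06530546  0.61745501  1.04832523] [ 0.40549954 -0.04140883  1.14819716]
{'t': 0.1, 'joint_positions': array([ 1.30729736,  0.31166809,  0.01398622,  1.51289967, -0.00439308,
        1.31920441, -0.02721569]), 'dq': array([-1.57748421e-03, -8.90964287e-04, -1.54788468e-03, -4.75223208e-03,
       -2.38167803e-06, -1.18920506e-03, -4.22019762e-04]), 'effort': array([ 9.14779357e-04, -3.80854297e+01,  1.47089576e-01, -2.31241107e+01,
        1.25016950e-02,  8.10442027e-03, -5.05084486e-06]), 'position': array([ 0.12086158, -0.53588291,  0.2303162 ]), 'orientation': array([-3.13944585e+00,  9.47399712e-05,  2.21868055e-01]), 'contact_force': array([ 0.14775163,  0.18208864, -0.89731045]), 'ft_torque': array([-0.0120383 , -0.07130757, -0.00252884]), 'grip_force': 0.0, 'width': 0.0852789493629455}
```

View pics/scene0.png

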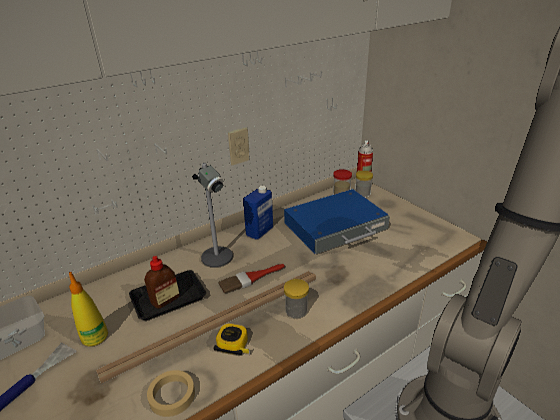

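View pics/top0.png

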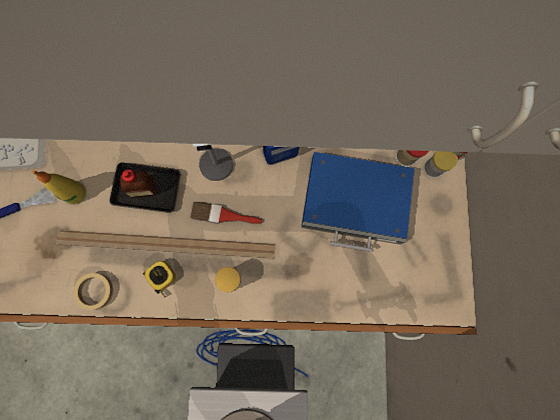

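The scene view shows the camera head at about (210,180) with its foot at (216,257), the blue unit at (337,220) with its handle at (360,236), the jar at (296,298) and the tape at (232,338). In the top view the unit is at (360,197), the handle at (353,242), the jar at (228,279), the tape at (160,276) and the foot at (215,163).

```bash
cat > h.py <<'E'
from plant import bot
import cv2,numpy as np
from scipy.spatial.transform import Rotation as Ro
def ray(n,u,v):
    m=bot.camera_model(n); K,R,t=m["K"],m["R"],m["t"]
    return -R.T@t, R.T@np.linalg.solve(K,[u,v,1.])
def plane(n,u,v,z):
    c,d=ray(n,u,v); return c+d*(z-c[2])/d[2]
def pts(n,d):
    m=bot.camera_model(n); v,u=np.indices(d.shape); K=m["K"]
    P=np.stack([(u-K[0,2])*d/K[0,0],(v-K[1,2])*d/K[1,1],d],-1)
    return (P-m["t"])@m["R"]
def proj(n,X):
    m=bot.camera_model(n); p=m["K"]@(m["R"]@np.asarray(X)+m["t"]); return p[:2]/p[2]
def tool():
    s=bot.sense(); return s["position"],Ro.from_euler('xyz',s["orientation"])
def rel(p,R):  # target TCP position, Rotation -> row in mm, deg
    p0,R0=tool(); return np.round(np.r_[R0.inv().apply(np.asarray(p)-p0)*1e3,(R0.inv()*R).as_rotvec(degrees=True)],1)
E
python3 - <<'E'
from h import *
im=cv2.imread("pics/top0.png"); d=np.load("top0.npy"); P=pts("top",d)
hsv=cv2.cvtColor(im,cv2.COLOR_BGR2HSV)
m=cv2.inRange(hsv,(95,120,50),(125,255,255)); m[:,:295]=0
c=max(cv2.findContours(m,0,2)[0],key=cv2.contourArea); 
b=cv2.boxPoints(cv2.minAreaRect(c)); print("unit top",[ (x.round(), plane("top",*x,.06).round(4)) for x in b])
for nm,roi in(("jar",(210,262,246,296)),("tape",(140,255,180,298)),("foot",(195,145,240,182))):
    x0,y0,x1,y1=roi; Q=P[y0:y1,x0:x1].reshape(-1,3); q=Q[(Q[:,2]>.02 if nm!="foot" else Q[:,2]>.008)]
    print(nm,len(q),q.min(0).round(3),q.max(0).round(3),np.median(q,0).round(3))
# handle
Q=P[225:255,325:385].reshape(-1,3); q=Q[(Q[:,2]>.03)&(Q[:,2]<.055)]; print("handle",len(q),q.min(0).round(3),q.max(0).round(3))
cr=im[220:260,320:420]; cr=cv2.resize(cr,None,fx=6,fy=6,interpolation=cv2.INTER_CUBIC)
s0=cv2.imread("pics/scene0.png")[160:275,180:240]; s0=cv2.resize(s0,None,fx=5,fy=5,interpolation=cv2.INTER_CUBIC)
out=np.zeros((575,800,3),np.uint8); out[:240,:500]=cr[:,:500]; out[:575,500:]=s0; cv2.imwrite("pics/crop1.png",out)
ds=np.load("scene0.npy"); S=pts("scene",ds)
Q=S[160:200,185:235].reshape(-1,3); q=Q[(Q[:,0]<.75)&(Q[:,2]>.2)]; print("head",len(q),q.min(0).round(3),q.max(0).round(3))
E
```

```text
unit top [(array([302., 221.], dtype=float32), array([ 0.6028, -0.1326,  0.06  ])), (array([313., 151.], dtype=float32), array([ 0.8055, -0.1622,  0.06  ])), (array([417., 168.], dtype=float32), array([ 0.7645, -0.459 ,  0.06  ])), (array([406., 238.], dtype=float32), array([ 0.5642, -0.4195,  0.06  ]))]
jar 522 [ 0.405 -0.041  0.021] [0.47  0.095 1.148] [0.436 0.061 0.087]
tape 605 [ 0.389 -0.041  0.021] [0.484 0.296 1.148] [0.445 0.255 0.033]
foot 845 [ 0.405 -0.041  0.008] [0.823 0.167 1.148] [0.77  0.116 0.013]
handle 446 [ 0.526 -0.365  0.03 ] [ 0.598 -0.198  0.055]
head 299 [-0.232  0.088  0.255] [0.75  0.567 0.84 ]
```

View pics/crop1.png

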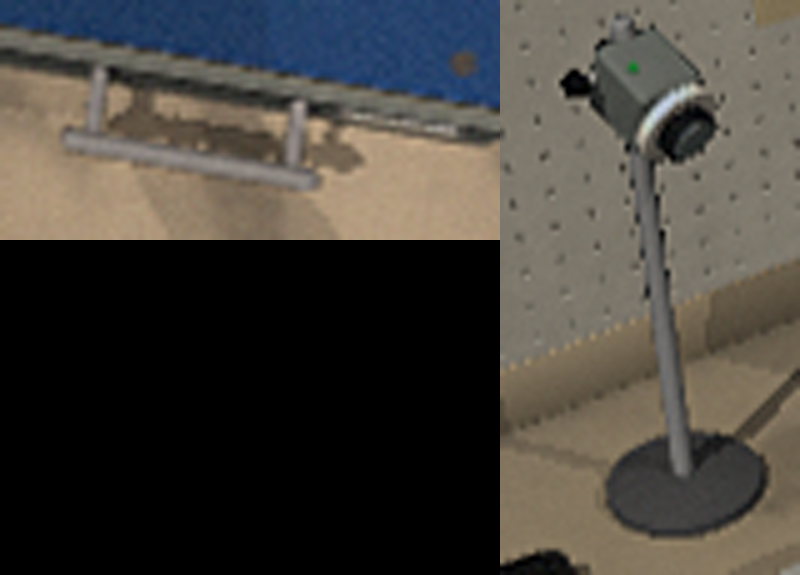

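The crop shows the bar running from full-image (331,243) to (373,250.3). In the scene view the lens glass is at about (219,187.5), the ring centre at (214.5,184.5) and the foot centre at (217,257).

```bash
python3 - <<'E'
from h import *
a=plane("top",330.8,243,.045);b=plane("top",373,250.3,.045);print("bar",a,b,(a+b)/2,np.linalg.norm(a-b),"pull dir yaw of +x",np.degrees(np.arctan2((a-b)[1],(a-b)[0]))-90)
print("foot",plane("scene",217.2,256.8,.012))
print("lens plane z .272",plane("scene",219,187.6,.272))
S=pts("scene",np.load("scene0.npy")); im=cv2.imread("pics/scene0.png"); hsv=cv2.cvtColor(im,cv2.COLOR_BGR2HSV)
print("lens depth",S[184:192:2,215:224:2].round(3).tolist())
T=pts("top",np.load("top0.npy"))
q=T[140:185,190:245].reshape(-1,3); f=q[(q[:,2]>.006)&(q[:,2]<.03)];print("foot top med",np.median(f,0),(f.min(0)+f.max(0))/2)
# head cloud
v,u=np.mgrid[162:196,190:226]; q=S[162:196,190:226].reshape(-1,3); c=im[162:196,190:226].reshape(-1,3); k=(np.linalg.norm(q-[.70,.12,.29],axis=1)<.12)
k&=q[:,2]>.2
print(k.sum()); 
def fit(poly,nm):
    m=np.zeros(im.shape[:2],np.uint8); cv2.fillPoly(m,[np.array(poly,np.int32)],1); w=S[m>0]; w=w[np.linalg.norm(w-np.median(w,0),axis=1)<.04]
    mu=w.mean(0); n=np.linalg.svd(w-mu)[2][2]; print(nm,len(w),mu.round(3),n.round(3))
g=lambda x,y:((x-500)/5+180,y/5+160)
fit([g(603,75),g(655,35),g(690,72),g(642,102)],"top face")
fit([g(602,85),g(636,110),g(636,135),g(604,105)],"side face")
for y in(200,260,320,380,440):
    print("post",S[160+y//5,[int(180+(x-500)/5) for x in (645+ (y-150)*.12,650+(y-150)*.12)]].round(3).tolist())
E
```

```text
bar [ 0.54580946 -0.21529078  0.045     ] [ 0.5288708 -0.3321371  0.045    ] [ 0.53734013 -0.27371394  0.045     ] 0.11806769617752946 pull dir yaw of +x -8.248438821357254
foot [0.7674675  0.12553318 0.012     ]
lens plane z .272 [0.7265329  0.11015392 0.272     ]
lens depth [[[0.726, 0.121, 0.287], [0.724, 0.116, 0.286], [0.722, 0.111, 0.286], [0.722, 0.105, 0.283], [0.9, 0.012, 0.177]], [[0.723, 0.123, 0.283], [0.723, 0.117, 0.281], [0.723, 0.111, 0.279], [0.726, 0.104, 0.275], [0.902, 0.012, 0.169]], [[0.72, 0.125, 0.279], [0.722, 0.119, 0.276], [0.724, 0.111, 0.272], [0.728, 0.104, 0.268], [0.903, 0.012, 0.161]], [[0.722, 0.125, 0.271], [0.723, 0.119, 0.269], [0.732, 0.109, 0.262], [0.898, 0.022, 0.159], [0.905, 0.012, 0.153]]]
foot top med [0.77148274 0.1159615  0.0116995 ] [0.77558593 0.1199201  0.01625864]
571
top face 133 [0.753 0.122 0.308] [-0.322  0.013  0.947]
side face 43 [0.756 0.14  0.288] [-0.144  0.989 -0.016]
post [[0.774, 0.121, 0.214], [0.772, 0.119, 0.214]]
post [[0.772, 0.124, 0.175], [0.771, 0.121, 0.175]]
post [[0.775, 0.121, 0.13], [0.773, 0.119, 0.13]]
post [[0.776, 0.123, 0.086], [0.772, 0.121, 0.088]]
post [[0.772, 0.127, 0.044], [0.773, 0.123, 0.042]]
```

```bash
python3 - <<'E'
from h import *
print("row",rel([.537,-.274,.10],Ro.from_euler('xyz',[np.pi,0,np.radians(81.75)])))
D=np.mean([np.where((d:=bot.grab_frame("scene")[1])>0,d,np.nan) for _ in range(8)],0); np.save("sceneavg.npy",D)
S=pts("scene",D)
g=lambda x,y:((x-500)/5+180,y/5+160)
def fit(poly,nm):
    m=np.zeros(D.shape,np.uint8); cv2.fillPoly(m,[np.array(poly,np.int32)],1); w=S[m>0]
    for _ in range(4):
        mu=np.nanmean(w,0); n=np.linalg.svd(w-mu)[2][2]; r=np.abs((w-mu)@n); w=w[r<max(.0025,np.median(r)*2)]
    n*=np.sign(n[np.argmax(abs(n))]); print(nm,len(w),mu.round(3),n.round(3),r.std())
fit([g(608,75),g(655,35),g(690,72),g(645,100)],"top face")
fit([g(605,90),g(632,110),g(632,130),g(607,108)],"side face")
fit([g(684,112),g(710,115),g(702,142),g(680,150)],"lens")
# white ring
im=cv2.imread("pics/scene0.png"); h=cv2.cvtColor(im,cv2.COLOR_BGR2HSV)[160:200,185:232]
E
```

```text
row [ 4.636e+02 -1.636e+02  1.306e+02 -1.000e-01 -1.000e-01 -6.900e+01]Traceback (most recent call last):
  File "<stdin>", line 11, in <module>
  File "<stdin>", line 9, in fit
    u, s, vh = gufunc(a, signature=signature)
               ~~~~~~^^^^^^^^^^^^^^^^^^^^^^^^
    raise LinAlgError("SVD did not converge")
numpy.linalg.LinAlgError: SVD did not converge
```

Call:
carry_out --pt "464 -164 130 0 0 -69" --pt "464 -164 130 0 0 -69" --pt "464 -164 130 0 0 -69" --pt "464 -164 130 0 0 -69" --pt "464 -164 130 0 0 -69" --pt "464 -164 130 0 0 -69" --pt "464 -164 130 0 0 -69" --pt "464 -164 130 0 0 -69" --pt "464 -164 130 0 0 -69" --pt "464 -164 130 0 0 -69" --pt "464 -164 130 0 0 -69" --pt "464 -164 130 0 0 -69" --gripper 0.42

```text
t: 2.0
position: [0.5363, -0.2767, 0.1018]
orientation: [3.141, 0.002, 1.423]
contact_force: [-0.4, -0.2, -0.0]
width: 0.0359
grip_force: 0.0
```

```bash
python3 - <<'E'
from h import *
S=pts("scene",np.load("sceneavg.npy"))
g=lambda x,y:((x-500)/5+180,y/5+160)
def fit(poly,nm):
    m=np.zeros(S.shape[:2],np.uint8); cv2.fillPoly(m,[np.array(poly,np.int32)],1); w=S[m>0]; w=w[~np.isnan(w).any(1)]
    for _ in range(4):
        mu=w.mean(0); n=np.linalg.svd(w-mu)[2][2]; r=np.abs((w-mu)@n); w=w[r<=max(.002,np.median(r)*2)]
    n*=np.sign(n[np.argmax(abs(n))]); print(nm,len(w),mu.round(3),n.round(3),r.std().round(4))
fit([g(608,75),g(655,35),g(690,72),g(645,100)],"top face")
fit([g(605,90),g(632,110),g(632,130),g(607,108)],"side face")
fit([g(684,112),g(710,115),g(702,142),g(680,150)],"lens")
print("row",rel([.537,-.274,.024],Ro.from_euler('xyz',[np.pi,0,np.radians(81.75)])),tool()[0],bot.sense()["width"],bot.sense()["joint_positions"].round(2))
p,d=bot.grab_frame("top"); cv2.imwrite("pics/t1.png",cv2.resize(p[190:270,290:430,::-1],None,fx=5,fy=5))
E
```

```text
top face 115 [0.752 0.12  0.308] [-0.431 -0.06   0.9  ] 0.0004
side face 26 [0.756 0.14  0.288] [-0.197  0.98   0.017] 0.0002
lens 32 [0.723 0.113 0.278] [0.941 0.187 0.282] 0.0005
row [ 2.9  0.3 77.8  0.   0.1 -0.2] [ 0.53631305 -0.27665737  0.10181581] 0.03585719937112372 [ 0.7   0.55 -0.37  1.53  0.21  1.11  0.14]
```

View pics/t1.png

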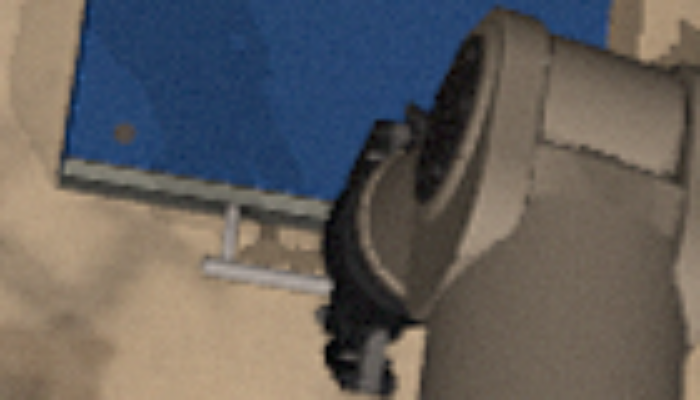

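The picture shows the gripper over the bar, which runs from crop (205,267) under the fingers at about (340,320). The head fits give a camera yaw of about 9°, with the lens near (0.724, 0.112, 0.272). Now I lower and grip.

Call:
carry_out --pt "3 0 40 0 0 0" --pt "3 0 78 0 0 0" --pt "3 0 78 0 0 0" --pt "3 0 78 0 0 0"

```text
t: 2.55
position: [0.5389, -0.2724, 0.0249]
orientation: [3.139, 0.001, 1.425]
contact_force: [-0.4, 0.7, 0.2]
width: 0.0359
grip_force: 0.0
```

Call:
carry_out --pt "0 0 0 0 0 0" --pt "0 0 0 0 0 0" --pt "0 0 0 0 0 0" --pt "0 0 0 0 0 0" --gripper 0

```text
t: 3.05
position: [0.54, -0.2724, 0.0257]
orientation: [3.137, 0.002, 1.426]
contact_force: [-0.0, -0.7, 7.0]
width: 0.0087
grip_force: 58.7
```

Call:
carry_out --pt "0 -15 0 0 0 0" --pt "0 -35 0 0 0 0" --pt "0 -58 0 0 0 0" --pt "0 -82 0 0 0 0" --pt "0 -106 0 0 0 0" --pt "0 -130 0 0 0 0" --pt "0 -150 0 0 0 0" --pt "0 -165 0 0 0 0" --pt "0 -174 0 0 0 0" --pt "0 -178 0 0 0 0" --pt "0 -178 0 0 0 0" --pt "0 -178 0 0 0 0"

```text
t: 4.55
position: [0.3687, -0.2481, 0.0256]
orientation: [3.127, 0.004, 1.427]
contact_force: [8.2, -1.8, -2.1]
width: 0.0089
grip_force: 59.5
```

Call:
carry_out --pt "0 -4 0 0 0 0" --pt "0 -4 0 0 0 0" --pt "0 -4 0 0 0 0"

```text
t: 4.92
position: [0.3688, -0.2481, 0.0258]
orientation: [3.119, 0.004, 1.428]
contact_force: [16.2, -2.6, -11.3]
width: 0.009
grip_force: 58.7
```

Call:
carry_out --pt "0 4 0 0 0 0" --pt "0 4 0 0 0 0" --pt "0 4 0 0 0 0" --gripper 0.42

```text
t: 5.3
position: [0.3608, -0.2456, 0.0231]
orientation: [-3.14, -0.0, 1.426]
contact_force: [0.0, 0.2, 0.2]
width: 0.0355
grip_force: 0.0
```

Call:
carry_out --pt "0 0 -60 0 0 0" --pt "0 0 -120 0 0 0" --pt "-120 -30 -180 0 0 0" --pt "-200 -30 -180 0 0 0" --pt "-240 -30 -180 0 0 0" --pt "-240 -30 -180 0 0 0" --pt "-240 -30 -180 0 0 0"

```text
t: 6.18
position: [0.2928, -0.4846, 0.2028]
orientation: [-3.139, 0.003, 1.416]
contact_force: [0.1, 0.4, -0.6]
width: 0.0359
grip_force: 0.0
```

```bash
python3 - <<'E'
from h import *
for n in("scene","top"):
    p,d=bot.grab_frame(n); cv2.imwrite(f"pics/{n}2.png",p[...,::-1]); np.save(f"{n}2.npy",d)
print(bot.sense()["t"],tool()[0])
a=cv2.imread("pics/top2.png")[140:290,280:430]; cv2.imwrite("pics/top2c.png",cv2.resize(a,None,fx=4,fy=4,interpolation=2))
E
```

```text
6.275 [ 0.29670026 -0.47873144  0.20247408]
```

View pics/top2c.png

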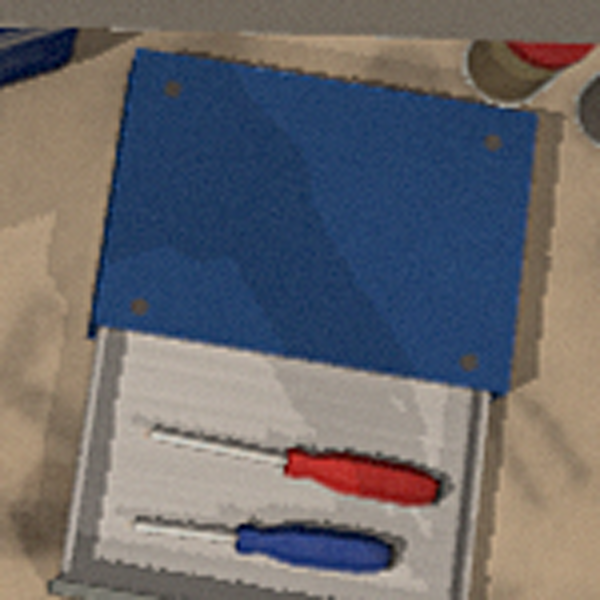

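The drawer is open. Red lies at the back with its tip at crop (152,431) and handle end at (440,490). Blue is nearer the front at about (265,545), and both handles point to -y.

```bash
python3 - <<'E'
from h import *
im=cv2.imread("pics/top2.png"); P=pts("top",np.load("top2.npy")); hsv=cv2.cvtColor(im,cv2.COLOR_BGR2HSV)
m=(cv2.inRange(hsv,(0,120,60),(8,255,255))|cv2.inRange(hsv,(170,120,60),(180,255,255))); m[:235]=0;m[275:]=0;m[:,:340]=0;m[:,400:]=0
v,u=np.nonzero(m); print(len(v)); h=np.array([plane("top",a,b,.026) for a,b in zip(u,v)])[:,:2]
mu=h.mean(0); a=np.linalg.svd(h-mu)[2][0]; s=(h-mu)@a; print("mean",mu,a,s.min(),s.max(),"yaw+y",np.degrees(np.arctan2(a[1],a[0])))
tip=plane("top",280+152/4,140+431/4,.02)[:2]; 
ax=(mu-tip)/np.linalg.norm(mu-tip); L=np.sort((h-tip)@ax); print("tip",tip,ax,np.degrees(np.arctan2(ax[1],ax[0])),"handle range from tip",L[[0,5,-6,-1]])
print("handle depth pts",np.median(P[m>0],0))
m2=cv2.inRange(hsv,(105,120,40),(130,255,255)); m2[:265]=0;m2[285:]=0;m2[:,:335]=0;m2[:,382:]=0
v,u=np.nonzero(m2); b=np.array([plane("top",x,y,.026) for x,y in zip(u,v)])[:,:2]; print("blue",b.mean(0), "perp offset",((b.mean(0)-mu)@[ -a[1],a[0]]))
E
```

```text
327
mean [ 0.50726327 -0.32861891] [-0.17484143 -0.9845966 ] -0.05387780264040846 0.052856547609032724 yaw+y -100.06943066260982
tip [ 0.53444381 -0.18297174] [-0.18345188 -0.98302869] -100.57088686188767 handle range from tip [0.09431682 0.09609828 0.19779913 0.20097868]
handle depth pts [ 0.50669163 -0.32687426  0.03174838]
blue [ 0.45730646 -0.29543071] perp offset -0.05498997993487233
```

```bash
python3 - <<'E'
from h import *
R=Ro.from_euler('xyz',[np.pi,0,np.radians(79.9)])
print(rel([.51,-.3155,.12],R),tool()[0])
E
```

```text
[ 1.925e+02  1.873e+02  8.270e+01 -1.000e-01 -1.000e-01  1.700e+00] [ 0.29670026 -0.47873144  0.20247408]
```

Call:
carry_out --pt "60 60 20 0 0 1" --pt "100 100 40 0 0 1.7" --pt "140 140 60 0 0 1.7" --pt "175 172 75 0 0 1.7" --pt "193 187 83 0 0 1.7" --pt "193 187 83 0 0 1.7" --pt "193 187 83 0 0 1.7" --pt "193 187 83 0 0 1.7" --gripper 0.49

```text
t: 7.28
position: [0.5093, -0.3164, 0.1209]
orientation: [-3.142, 0.001, 1.394]
contact_force: [1.2, -0.2, 0.5]
width: 0.0417
grip_force: 0.0
```

```bash
python3 - <<'E'
from h import *
R=Ro.from_euler('xyz',[np.pi,0,np.radians(79.9)])
print(rel([.51,-.3155,.015],R),tool()[0],bot.sense()["width"])
E
```

```text
[ 1.200e+00  6.000e-01  1.059e+02 -0.000e+00  1.000e-01 -0.000e+00] [ 0.50926198 -0.3164413   0.12085985] 0.04173787371552251
```

Call:
carry_out --pt "1 1 40 0 0 0" --pt "1 1 75 0 0 0" --pt "1 1 95 0 0 0" --pt "1 1 105 0 0 0" --pt "1 1 106 0 0 0" --pt "1 1 106 0 0 0"

```text
t: 8.02
position: [0.5123, -0.3149, 0.0154]
orientation: [3.14, 0.001, 1.396]
contact_force: [0.3, -0.2, 0.5]
width: 0.042
grip_force: 0.0
```

Call:
carry_out --pt "0 0 0 0 0 0" --pt "0 0 0 0 0 0" --pt "0 0 0 0 0 0" --pt "0 0 0 0 0 0" --gripper 0

```text
t: 8.52
position: [0.5126, -0.3147, 0.0159]
orientation: [3.139, 0.001, 1.397]
contact_force: [-0.7, -0.1, 7.0]
width: 0.0254
grip_force: 58.7
```

Call:
carry_out --pt "0 0 -10 0 0 0" --pt "0 0 -30 0 0 0" --pt "0 0 -60 0 0 0" --pt "0 0 -95 0 0 0" --pt "0 0 -130 0 0 0" --pt "0 0 -165 0 0 0" --pt "0 0 -185 0 0 0" --pt "0 0 -190 0 0 0" --pt "0 0 -190 0 0 0" --pt "0 0 -190 0 0 0"

```text
t: 9.78
position: [0.5107, -0.3138, 0.2028]
orientation: [-3.139, -0.001, 1.397]
contact_force: [-0.5, 0.1, -0.7]
width: 0.0251
grip_force: 59.0
```

```bash
python3 - <<'E'
from h import *
o=[]
for n in("scene","top"):
    p,d=bot.grab_frame(n); cv2.imwrite(f"pics/{n}3.png",p[...,::-1]); np.save(f"{n}3.npy",d)
    c=proj(n,tool()[0]+[0.01,.05,.02]).astype(int); print(n,c)
    x0,y0=max(c[0]-45,0),max(c[1]-50,0); print(x0,y0); o.append(cv2.resize(p[y0:y0+100,x0:x0+90,::-1],(400,444),interpolation=2))
cv2.imwrite("pics/held.png",np.hstack(o))
E
```

```text
scene [367 190]
322 140
top [363 244]
318 194
```

View pics/held.png

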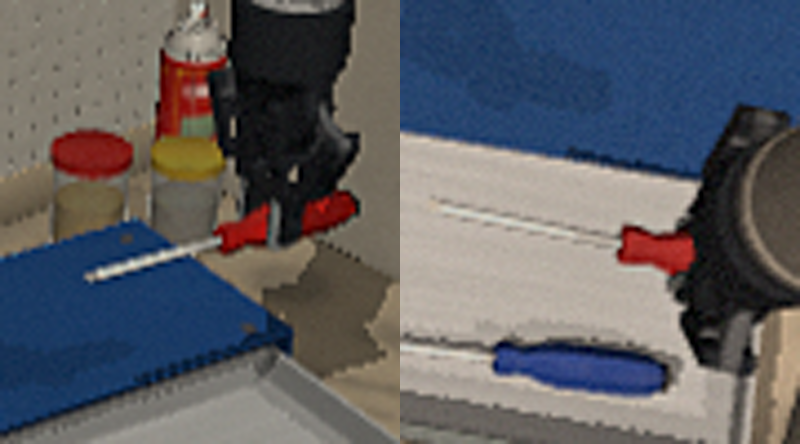

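The screwdriver is held near-level in the gripper. The tip is at full-image (341.8,202.6) in the scene view and (325.2,239.9) in the top view. The handle/blade joint is at (371.1,193.6) and (367.5,249.4).

```bash
cat >> h.py <<'E'
def tri(a,b):
    c1,d1=ray("scene",*a); c2,d2=ray("top",*b); d1/=np.linalg.norm(d1); d2/=np.linalg.norm(d2)
    s=np.linalg.lstsq(np.stack([d1,-d2],1),c2-c1,rcond=None)[0]; p,q=c1+s[0]*d1,c2+s[1]*d2
    return (p+q)/2,np.linalg.norm(p-q)
E
python3 - <<'E'
from h import *
T,e=tri((341.8,202.6),(325.2,239.9)); J,e2=tri((371.1,193.6),(367.5,249.4)); p,R=tool()
print(T,e,J,e2,np.linalg.norm(T-J)); 
print("tip in tool",R.inv().apply(T-p)*1e3,"joint in tool",R.inv().apply(J-p)*1e3)
E
```

```text
[ 0.53270858 -0.17530722  0.20927903] 0.0023510160429371877 [ 0.51313467 -0.27360285  0.21305258] 0.003762395301138572 0.10029660152780943
tip in tool [140.24898404  -2.5929924   -6.20828714] joint in tool [ 40.05149057  -4.83132284 -10.06321349]
```

```bash
cat >> h.py <<'E'
def goal(lens=(.724,.112,.272),psi=9,tip=(.143,-.002,-.007),ax=(1,.01,.03),d=.1):
    y,e=np.radians(psi),np.radians(25); cx=np.array([np.cos(e)*np.cos(y),np.cos(e)*np.sin(y),np.sin(e)]); cy=np.array([-np.sin(y),np.cos(y),0])
    a=np.array(ax)/np.linalg.norm(ax); yt=np.cross([0,0,1],a); yt/=np.linalg.norm(yt)
    A=np.stack([a,yt,np.cross(a,yt)],1); B=np.stack([cx,-cy,np.cross(cx,-cy)],1)
    R=Ro.from_matrix(B@A.T); return np.array(lens)-d*cx-R.apply(tip),R
E
python3 - <<'E'
from h import *
p,R=goal(); print(p,R.as_matrix().round(2))
r=rel(p+[-.07,0,.03],R); 
from scipy.spatial.transform import Slerp
print(r)
E
```

```text
[0.51199499 0.07494912 0.15920443] [[ 0.88  0.17  0.44]
 [ 0.15 -0.99  0.07]
 [ 0.45  0.   -0.89]]
[ 371.  -135.3   14.4  -16.8   23.1   69.1]
```

Call:
carry_out --pt "20 -7 0 -1 1 4" --pt "55 -20 2 -2.5 3.5 10" --pt "95 -35 4 -4 6 18" --pt "135 -50 5 -6 8.5 25" --pt "175 -64 7 -8 11 33" --pt "215 -79 8 -10 13.5 40" --pt "255 -93 10 -11.5 16 47.5" --pt "295 -108 11 -13 18.5 55" --pt "330 -120 13 -15 20.5 61.5" --pt "355 -130 14 -16 22 66" --pt "371 -135 14 -17 23 69" --pt "371 -135 14 -17 23 69"

```text
t: 11.38
position: [0.4418, 0.0759, 0.1897]
orientation: [3.128, -0.467, 0.176]
contact_force: [0.4, -0.9, -0.5]
width: 0.0251
grip_force: 59.1
```

```bash
python3 - <<'E'
from h import *
p,R=goal(); print(rel(p+[-.07,0,.03],R),bot.sense()["joint_positions"].round(2),bot.sense()["width"])
print(rel(*goal(d=.12)))
E
```

```text
[-0.2  0.9  0.4  0.3 -0.1  0.4] [ 0.58 -0.21 -0.7   2.23 -0.24  0.61 -1.38] 0.02507246633530111
[27.8 12.1 57.8  0.3 -0.1  0.4]
```

Call:
carry_out --pt "5 2 11 0 0 0" --pt "12 5 25 0 0 0" --pt "20 9 42 0 0 0" --pt "26 12 54 0 0 0" --pt "28 12 58 0 0 0" --pt "28 12 58 0 0 0" --pt "28 12 58 0 0 0"

```text
t: 12.25
position: [0.4954, 0.0706, 0.1515]
orientation: [3.13, -0.469, 0.171]
contact_force: [0.4, 0.8, -1.3]
width: 0.0249
grip_force: 59.1
```

```bash
python3 - <<'E'
from h import *
o=[]
for n in("scene","top"):
    p,d=bot.grab_frame(n); cv2.imwrite(f"pics/{n}4.png",p[...,::-1]); np.save(f"{n}4.npy",d)
    c=proj(n,[.66,.1,.24]).astype(int)
    x0,y0=max(c[0]-45,0),max(c[1]-50,0); print(n,x0,y0); o.append(cv2.resize(p[y0:y0+100,x0:x0+90,::-1],(400,444),interpolation=2))
cv2.imwrite("pics/near.png",np.hstack(o)); p,R=tool(); print(p+R.apply([.143,-.002,-.007]),proj("scene",p+R.apply([.143,-.002,-.007])),proj("top",p+R.apply([.143,-.002,-.007])))
E
```

```text
scene 190 156
top 164 130
[0.61764118 0.09408417 0.2225237 ] [245.94021557 217.46441485] [212.04929859 199.93661516]
```

View pics/near.png

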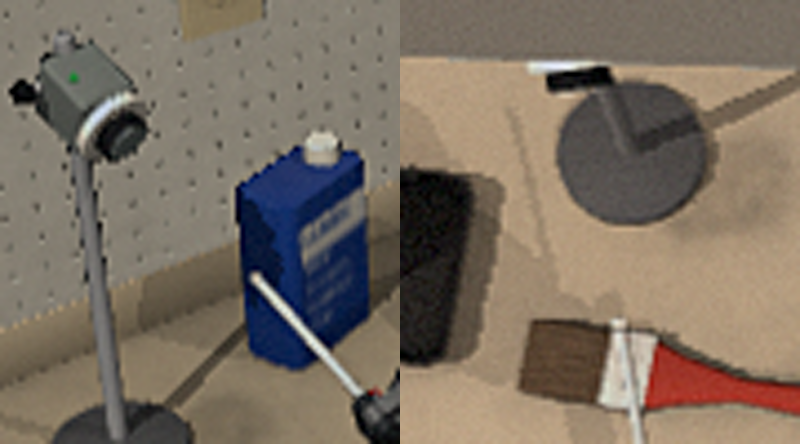

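The tip is at scene (247.2,218.6) and top (212.8,202.5). The lens is now visible in the top view, with its black body spanning x≈197–212 and its front edge at y≈150.

```bash
python3 - <<'E'
from h import *
T,e=tri((247.2,218.6),(212.8,202.5)); print("tip",T,e)
n1=np.cross(ray("scene",247.2,218.6)[1],ray("scene",271,245.6)[1]); n2=np.cross(ray("top",212.8,202.5)[1],ray("top",218.2,229.9)[1])
a=np.cross(n1,n2); a/=np.linalg.norm(a); a*=np.sign(a[0]); print("axis",a,"yaw",np.degrees(np.arctan2(a[1],a[0])),"pitch",np.degrees(np.arcsin(a[2])))
im=cv2.imread("pics/top4.png"); roi=im[142:154,190:218].max(2); print(roi)
l=plane("top",197.5,150,.287);r=plane("top",211.8,148.8,.287); print("rim l,r",l,r,"yaw",np.degrees(np.arctan2((l-r)[1],(l-r)[0]))-90)
p,R=tool(); print("tip in tool",R.inv().apply(T-p),"axis in tool",R.inv().apply(a))
E
```

```text
tip [0.61230159 0.09275701 0.2209222 ] 0.0014105026400506528
axis [0.85765832 0.17050702 0.4851284 ] yaw 11.244098954410184 pitch 29.020885350278533
[[112 115 110 109 112 109 110 107 110 111 108 107 114 112 107 117 116 117
  111 117 113 116 114 113 115 116 119 114]
 [134 133 133 144 139 142 138 135 140 144 136 142 141 140 139 144 149 139
  131 131 131 123 118 121 118 117 117 117]
 [186 180 189 220 225 221 233 239 239 238 240 235 228 226 215 217 211 196
  152 153 148 154 149 144 142 145 143 143]
 [181 171 185 211 209 206 212 211 220 218 210 211 202 173 127 117  87  39
    8   0  32 132 195 187 183 180 182 184]
 [179 177 174 191 184 187 162 101  79  57  39   0   5   0   6  16  12   7
   11   1  13 107 190 186 180 177 179 173]
 [180 177 179 178 178 182 157   0  16  13  19  29  24  23  22  22  20   6
   13   5   0  47 133 175 152 152 149 150]
 [175 179 181 179 177 182 162   4  18  25  30  26  26  23  22   6  15   7
   13  18  17  19  82 120 101  97 105 102]
 [176 177 176 175 179 184 167  41  11  16  21  20  11  41  56  48  50  63
   53  58  58  47  58  62  70  67  70  65]
 [183 180 181 181 180 189 174  98  63  74  99 100 102 118 132 120 106 129
  109 100  83  68  65  66  75  73  76  73]
 [181 180 177 181 178 179 187 180 156 174 204 207 204 190 172 159  97  69
   87  96  79  70  56  62  72  78  78  71]
 [176 181 179 178 179 180 176 179 184 185 184 183 174 163 145  98  75  68
   77 105  90  78  66  59  69  79  77  77]
 [177 177 175 180 179 181 179 178 184 178 181 174 163 146  95  65  75  71
   71  85  94  84  70  62  62  81  75  75]]
rim l,r [0.71741671 0.12386373 0.287     ] [0.72128027 0.09181422 0.287     ] yaw 6.873823525804696
tip in tool [ 0.13738106 -0.00159164 -0.00804786] axis in tool [ 0.99906759 -0.02100779 -0.03771767]
```

```bash
python3 - <<'E'
from h import *
print(rel(*goal((.725,.1105,.272),8.5,(.141,-.002,-.008),(1,0,0))))
E
```

```text
[21.1 -2.9 -2.   0.1 -1.9  1.2]
```

Call:
carry_out --pt "4 -1 0 0 -0.4 0.3" --pt "9 -2 -1 0 -1 0.6" --pt "15 -2 -2 0 -1.6 1" --pt "19 -3 -2 0 -1.9 1.2" --pt "21 -3 -2 0 -1.9 1.2" --pt "21 -3 -2 0 -1.9 1.2" --pt "21 -3 -2 0 -1.9 1.2" --pt "21 -3 -2 0 -1.9 1.2"

```text
t: 13.35
position: [0.5123, 0.0768, 0.1623]
orientation: [3.14, -0.435, 0.148]
contact_force: [-0.5, -0.2, -0.5]
width: 0.0255
grip_force: 59.1
```

```bash
python3 - <<'E'
from h import *
print(rel(*goal((.725,.1105,.272),8.5,(.141,-.002,-.008),(1,0,0))),bot.sense()["dq"].round(3))
o=[]
for n in("scene","top"):
    p,d=bot.grab_frame(n)
    c=proj(n,[.66,.1,.24]).astype(int); x0,y0=c[0]-45,c[1]-50; print(n,x0,y0); o.append(cv2.resize(p[y0:y0+100,x0:x0+90,::-1],(400,444),interpolation=2))
    if n=="top": cv2.imwrite("pics/drawer_end.png",p[...,::-1])
cv2.imwrite("pics/fin.png",np.hstack(o))
E
```

```text
[ 0.5  0.1 -0.4  0.1  0.1 -0. ] [ 0.    -0.     0.    -0.001 -0.001 -0.002  0.001]
scene 190 156
top 164 130
```

View pics/fin.png

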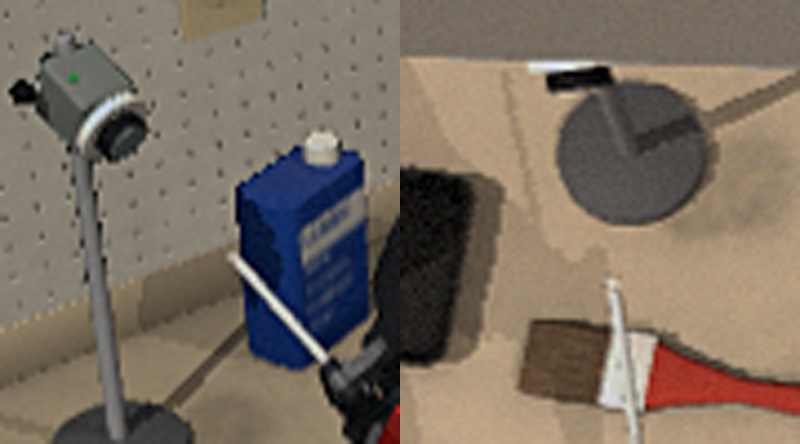

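View pics/drawer_end.png

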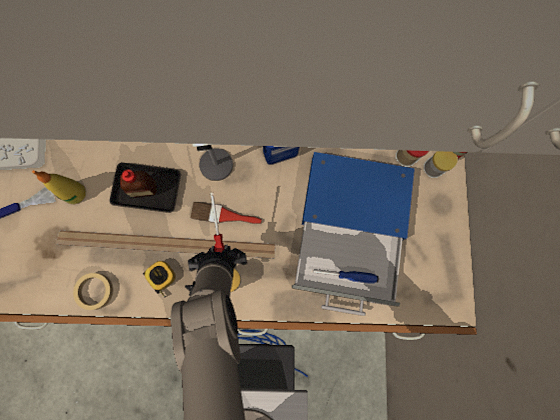

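The drawer is open with blue still in it at (345,275). The jar and tape have not moved. The tip is at scene (242.2,213.8) and top (211.7,193.9), lined up with the lens. One last numeric check, then I hand in.

```bash
python3 - <<'E'
from h import *
T,e=tri((242.2,213.8),(211.7,193.9)); y,t=np.radians([8.5,25]); C=Ro.from_euler('ZY',[y,-t])
q=C.inv().apply(T-[.725,.1105,.272]); print(T,e,"in camera",q)
if abs(q[0]+.1)<.014 and max(abs(q[1:]))<.012: print(bot.close_job())
E
```

```text
[0.63169075 0.09572581 0.22753338] 0.001845723734167505 in camera [-0.10440958 -0.00081992 -0.00037651]
the job is handed in; nothing more can be done
None
```

The job is handed in, with the result not reported back: the drawer is at its stop, blue is still in it, and the red screwdriver is held still with its tip measured about 104 mm in front of the lens and within 1 mm of its axis.

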